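# Raise the patio fan four clicks and switch it on

### The job

The little fan is pushed right down and blows into the succulent: slowly lift its head by the carrying handle exactly four clicks of the ratchet column, feeling for each click, then ease it down on to the pawl without letting it drop or leaning on it, so that it hangs on that fourth notch, and let go. Then flip the toggle switch on its base over to the other side to turn it on. Leave the pot, tumbler, jar and trowel where they are.

Things in the scene. Friction and masses are not known exactly. Their poses are not given: they have to be found in the camera images.
- fan: Fixed part of the small desk fan: aluminium base box 200 x 110 x 24 mm, screwed to the table. Origin: on the table under the upright guide channel (27 x 26 mm, up to z 112 mm). +x: the way the fan blows, z up. The base runs from x -60 to +140 mm, y +-55 mm; the toggle stands near its front end.
- column: Moving part: steel bar sliding straight up in the channel, one-sided ratchet teeth 9 mm apart on its -y face, and on top the round wire fan head (110 mm across y and z, 60 mm deep along x, axis 182 mm above the origin). 0.4 to 0.65 kg, falls if let go off a notch. Now fully down; axes and, fully down, origin as fan. Travel 95 mm.
- handle (a point): Middle of the black carrying handle over the head, the place to grip: a straight bar 72 mm long along the fan's x, 14 mm wide (y), 12 mm high, on two end posts 60 mm apart (free between them); 265 mm above the table when down, and 28 mm above the wire cage. Rises with the column.
- collar: Black collar, 24 mm high, clamped round the channel at a new height each time, with the spring pawl on its -y side (steel pull knob). How far the column rises before its first click is thus unknown (about 15 to 45 mm). Lift force climbs about 4 to 8 N above the weight as a tooth pushes the pawl out, then drops: one click; 9 mm to the next. It cannot go back past a click. Origin inside it.
- switch (a point): Pivot of the steel bat toggle on the base top, 105 mm in front of the channel on the fan's x axis, 26 mm above the table. The bat is 27 mm long, 6 to 8 mm thick, sticks up, and now leans 0.4 rad to the fan's +y (off).
- toggle (a joint): Swing of the bat in rad: 0 leaning to the fan's +y (off), 0.4 upright, 0.8 leaning to the fan's -y (on). It stays where it is left; about 2 to 4 N sideways on the bat moves it.
- pot: White ceramic pot 86 mm across and 80 mm high with a succulent (115 mm in all), loose, 270 to 310 mm in front of the fan's channel. Origin: centre of its foot.
- tumbler: Stainless steel tumbler with black clip-on lid, 75 mm across, 170 mm high, loose, left of the work. Origin: centre of its foot.
- jar: Clear glass jar, open, 76 mm across, 100 mm high, loose, right of the fan. Origin: centre of its foot.
- trowel: Green plastic hand trowel, 265 mm long, lying flat beyond the fan, blade to its +x. Origin: on the table where handle meets blade.

How it is judged:
By the outcome, as a careful person would: the job done as asked, in the order asked, and still so for the second after the job is handed in, with the robot touching nothing.
It also fails if it takes over 72 s, if anything falls off the work surface, if the arm or the gripper's body presses on something with over 40 N, if the wrist force passes 120 N, or if a joint passes its speed limit or range.

### The arm

A 6-joint arm with a two-finger parallel gripper is mounted at the origin on the work surface. World frame = base frame: x ahead of the robot, y to its left, z up, the work surface at z = 0. Lengths are in m, angles in degrees, forces in N, time in s.
With the tool pointing down it reaches from about 0.25 to 0.775 m from the base axis. Payload 4 kg.
Tool frame: the origin (TCP) lies midway between the tips of the shut fingers; the grasp point (between the pads) lies 19 mm behind it (hold_point_z is the distance from the TCP to the grasp point, in m); z points along the fingers, x is the direction in which the jaws open and shut, and the axes are right-handed (so a half turn about z gives the same grasp; the last joint's range is limited). The gripper opens to 94 mm and grips with 3 to 60 N. Pads are 16 mm wide; open, the fingers measure 119 mm over their backs; the gripper's body (75 mm by 177 mm) begins 78 mm behind the grasp point.
Start: joints at [-5.907, 4.996, 78.535, -0, 96.463, -5.907], TCP at [0.55, -0, 0.206] pointing down, gripper open.
Joint ranges: [-177.83, 177.83], [-43.37, 116.18], [15.69, 146.23], [-61.86, 241.86], [9.47, 152.12], [-147.06, 147.06]. Speed limits (degrees/s): [159.86, 159.86, 180, 180, 180, 180].

### API

Orientations are given as a 3x3 rotation matrix whose columns are the frame's x, y, z axes.
In Python, from rig import * gives the robot as it stands.
- The arm moves only by the shell command python3 -m creep 'ROWS' [FORCE]. ROWS is a JSON object of lists of equal length, an entry for each row: "travel": the shift along the tool's x, y, z in mm, a list of three; "roll": the turn about the tool's z in degrees; "jaw": the closure in counts, from 0 (fully open) to 255 (shut). In form: {"travel": [[tx, ty, tz], ...], "roll": [roll, ...], "jaw": [jaw, ...]}. A call has 1 to 20 rows; each row is the pose to reach, as a shift and turn from the pose commanded when the call began, along the tool's axes at that moment; what a row does not reach only later rows make up. A row lasts 1/10 s, in which the tool goes at most 50 mm and 8.59 degrees, less where a joint would pass 70% of its speed; a pose out of reach is approached as far as the arm can. A call with a gripper value outside its range is refused whole. The fingers move at their own pace and stop on an object; FORCE is the grip in N (left out, the last holds). Time passes only in rows, so rows that repeat a pose let the fingers close. It gives the time, the measured TCP pose, the force and the opening at its end, in the units of the state.
- observe(): the state, without advancing time (a new reading comes with each control period).
- snapshot(name): name is "scene" or "side" or "wrist"; returns (picture, depth): 384x512x3 uint8, blue, green, red; 384x512 float32, m along the optical axis (not along the pixel's ray), 0 where there is no reading.
- camera_info(name): a dict with "fx", "fy", "cx", "cy" (pixels), "D" ([k1, k2, p1, p2, k3] as OpenCV has them; the pictures are not rectified), "eye" and "attitude" of the camera in the world. Camera axes: x right, y up, looking along -z (the intrinsics and any distortion apply to the point x, -y, -z); pixel columns grow to the right and rows downward; lengths in m; the calibration is good to about 2 mm. A picture is of the moment at which its call begins: read the wrist's pose just before it. camera_info takes no time and is no camera call; for the wrist camera it gives the pose at the moment of the call.
- finish_job(): hands the job in, once; it reports no verdict.
The state is a dict: "time": time; "joints": joint angles; "joint_velocities": joint speeds; "joint_efforts": joint torques, N m; "ee_pos": TCP position; "tcp_rot": TCP orientation; "contact_force": force on the tool from outside, world axes, zero at the start; "ft_torque": the same for the moment, N m; "opening": finger opening in m.
Only numpy, scipy, OpenCV 4.12 (cv2) and the standard library are available. Lean on these libraries where they do the work, as an engineer would, in place of code of your own. Each camera call takes 0.05 s, during which the arm holds its last target. There are 200 camera calls.

## Working session

There is one attempt and no reset: what is moved stays moved. The work goes in short steps, Python scripts to look and compute and a shell command to move; the robot and the scene stay as the last step left them, time stands still between calls to the robot, and variables do not carry over. Pictures are saved under pics/ and viewed, on a budget of 10 in all, crops included, one or two more only if the job needs it, and the job is handed in when it is done.

```bash
mkdir -p pics; ls; python3 - <<'E'
from rig import *
import cv2,numpy as np
s=observe(); print(s)
ims=[]
for n in ("scene","side"):
    c=camera_info(n); print(n,c)
    p,d=snapshot(n); np.savez(f"{n}0.npz",p=p,d=d); cv2.imwrite(f"pics/{n}0.png",p)
E
```

```text
pics
{'time': 0.0, 'joints': array([-5.90558070e+00,  5.03909899e+00,  7.86229338e+01, -1.44095187e-03,
        9.64639683e+01, -5.90592926e+00]), 'joint_velocities': array([ 0.01386221, -0.01822035, -0.03911333, -0.07606184,  0.02811307,
       -0.07637456]), 'joint_efforts': array([ 1.28542815e-03, -3.40182602e+01, -3.02423716e+01,  7.18220207e-02,
        3.29729996e-02, -1.13141955e-04]), 'ee_pos': array([5.49450964e-01, 5.88580891e-05, 2.04320325e-01]), 'tcp_rot': array([[ 9.99997602e-01,  3.05914957e-06, -2.19003324e-03],
       [ 3.50025404e-06, -9.99999980e-01,  2.01410704e-04],
       [-2.19003258e-03, -2.01417887e-04, -9.99997582e-01]]), 'contact_force': array([ 0.42153368, -0.58193512, -0.59751549]), 'ft_torque': array([ 0.00533405, -0.02236057, -0.05330243]), 'opening': 0.09418308859254636}
scene {'fx': 477.8609875217199, 'fy': 477.8609875217199, 'cx': 251.1636246999164, 'cy': 186.2310738829326, 'D': array([-0.1207816,  0.       ,  0.       ,  0.       ,  0.       ]), 'eye': array([1.76512672, 0.3790968 , 1.16821346]), 'attitude': array([[-0.28962768, -0.59371332,  0.7507465 ],
       [ 0.95713604, -0.17758185,  0.22881277],
       [-0.00253023,  0.78483704,  0.61969704]])}
side {'fx': 359.7101635982411, 'fy': 359.7101635982411, 'cx': 254.97679617072893, 'cy': 191.7092463161658, 'D': array([-0.06725579,  0.        ,  0.        ,  0.        ,  0.        ]), 'eye': array([ 0.34030838, -0.75156982,  0.71876127]), 'attitude': array([[ 0.95639467,  0.16971834, -0.23770764],
       [-0.29197271,  0.53374172, -0.79364458],
       [-0.00782156,  0.82844159,  0.56002085]])}
```

View pics/scene0.png

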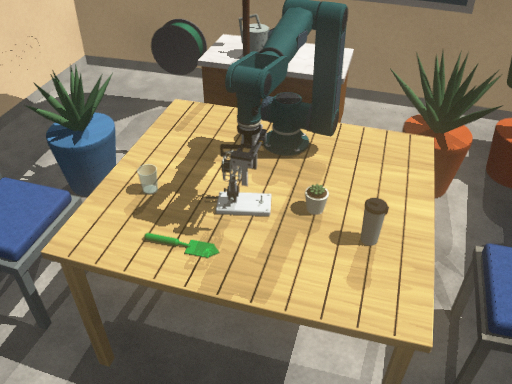

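View pics/side0.png

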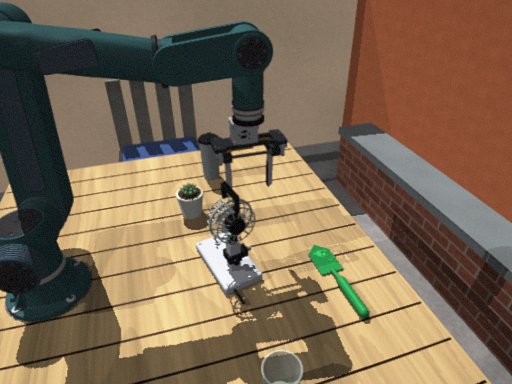

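The scene view shows the fan base near (245,204), the pot at (316,198) and the toggle at about (262,198). The side view shows the base at (230,262), the black handle at about (228,192) and the collar at about (236,252). I'll measure these from depth.

```bash
cat > h.py <<'E'
from rig import *
import cv2,numpy as np
def cloud(n,d,c=None):
    c=c or camera_info(n)
    K=np.array([[c['fx'],0,c['cx']],[0,c['fy'],c['cy']],[0,0,1]])
    v,u=np.mgrid[:d.shape[0],:d.shape[1]]
    uv=np.stack([u,v],-1).reshape(-1,1,2).astype(np.float64)
    q=cv2.undistortPoints(uv,K,c['D']).reshape(d.shape+(2,))
    P=np.stack([q[...,0]*d,-q[...,1]*d,-d],-1)
    return P@c['attitude'].T+c['eye']
def pix(n,P,c=None):
    c=c or camera_info(n)
    K=np.array([[c['fx'],0,c['cx']],[0,c['fy'],c['cy']],[0,0,1]])
    q=(np.atleast_2d(P)-c['eye'])@c['attitude']; q=q*[1,-1,-1]
    return cv2.projectPoints(q,np.zeros(3),np.zeros(3),K,c['D'])[0].reshape(-1,2)
E
python3 - <<'E'
from h import *
for n,box in (("scene",(205,180,280,222)),("side",(185,225,275,300))):
    f=np.load(n+"0.npz"); p,d=f['p'],f['d']; W=cloud(n,d)
    hsv=cv2.cvtColor(p,cv2.COLOR_BGR2HSV)
    m=np.zeros(d.shape,bool); x0,y0,x1,y1=box; m[y0:y1,x0:x1]=1
    m&=(d>0)&(hsv[...,1]<60)&(hsv[...,2]>110)&(W[...,2]>.017)&(W[...,2]<.031)
    m=cv2.morphologyEx(m.astype(np.uint8),cv2.MORPH_OPEN,np.ones((2,2)))>0
    P=W[m]; r=cv2.minAreaRect(P[:,:2].astype(np.float32)*1000); print(n,m.sum(),np.median(P[:,2]),r)
    # high stuff: handle & head
    x0,y0,x1,y1=(190,150,262,215) if n=="scene" else (200,175,262,262)
    Q=W[y0:y1,x0:x1]; dd=d[y0:y1,x0:x1]
    Q=Q[(dd>0)]
    for a,b in ((.255,.29),(.225,.255),(.1,.225)):
        s=Q[(Q[:,2]>a)&(Q[:,2]<b)]
        if len(s): print(a,len(s),s.mean(0).round(3),s.min(0).round(3),s.max(0).round(3))
big=[]
for n,(x0,y0,x1,y1) in (("scene",(200,130,290,225)),("side",(180,160,280,310))):
    p=np.load(n+"0.npz")['p'][y0:y1,x0:x1]; big.append(cv2.resize(p,(400,int(400*p.shape[0]/p.shape[1])),interpolation=cv2.INTER_CUBIC))
H=max(b.shape[0] for b in big); big=[cv2.copyMakeBorder(b,0,H-b.shape[0],0,0,0) for b in big]
cv2.imwrite("pics/crop0.png",cv2.hconcat(big))
E
```

```text
scene 856 0.022593047544178124 ((1104.03515625, 115.12098693847656), (1410.0003662109375, 196.9775848388672), 13.814199447631836)
0.255 67 [0.584 0.002 0.269] [ 0.492 -0.111  0.255] [0.615 0.013 0.287]
0.225 117 [ 0.535 -0.039  0.238] [ 0.451 -0.119  0.225] [0.615 0.013 0.255]
0.1 384 [ 0.507 -0.072  0.178] [ 0.432 -0.121  0.1  ] [0.614 0.014 0.225]
side 1248 0.024248140598760626 ((449.9450988769531, -355.2865905761719), (806.74072265625, 159.41087341308594), 85.71280670166016)
0.255 188 [ 0.478 -0.091  0.268] [ 0.464 -0.125  0.255] [ 0.499 -0.007  0.273]
0.225 284 [ 0.478 -0.077  0.237] [ 0.443 -0.125  0.225] [0.515 0.008 0.255]
0.1 1181 [ 0.476 -0.098  0.177] [ 0.423 -0.128  0.101] [ 0.533 -0.008  0.225]
```

View pics/crop0.png

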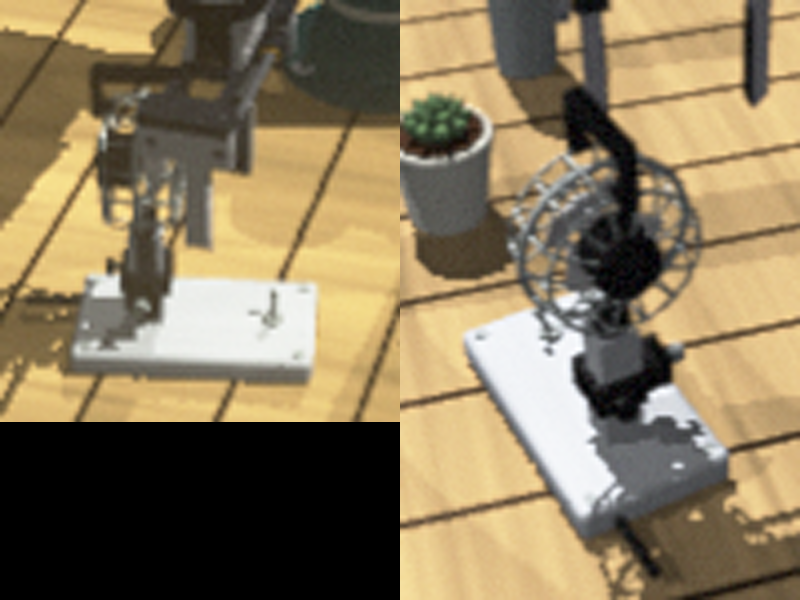

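The crop shows the handle, from (575,105) to (630,170) in the right half, free-standing over the cage. The pawl knob is on the world +x side, and the toggle is at about (272,310) in the left half. Next I'll filter the outliers.

```bash
python3 - <<'E'
from h import *
B=[];Hd=[]
for n in ("scene","side"):
    f=np.load(n+"0.npz"); p,d=f['p'],f['d']; W=cloud(n,d)
    hsv=cv2.cvtColor(p,cv2.COLOR_BGR2HSV)
    near=(d>0)&(W[...,0]>.35)&(W[...,0]<.68)&(W[...,1]>-.28)&(W[...,1]<.14)
    m=near&(W[...,2]>.016)&(W[...,2]<.032)&(hsv[...,1]<60)
    k,l,st,_=cv2.connectedComponentsWithStats(m.astype(np.uint8)); j=1+st[1:,4].argmax()
    P=W[l==j]; r=cv2.minAreaRect(P[:,:2].astype(np.float32)*1000)
    print(n,st[j],r, cv2.boxPoints(r).round(0).tolist())
    m=near&(W[...,2]>.256)&(W[...,2]<.28)&(hsv[...,2]<70)&(W[...,0]>.44)&(W[...,0]<.52)&(W[...,1]<-.03)
    P=W[m]; print(len(P), P.mean(0)); r=cv2.minAreaRect(P[:,:2].astype(np.float32)*1000); print(r,cv2.boxPoints(r).round(0).tolist(), np.percentile(P[:,2],[5,50,95]))
E
```

```text
scene [216 192  55  23 942] ((472.42529296875, -43.68865966796875), (116.33705139160156, 198.63796997070312), 12.6842679977417) [[394.0, 40.0], [437.0, -153.0], [551.0, -128.0], [507.0, 66.0]]
66 [ 0.48497213 -0.08749171  0.26765297]
((486.0095520019531, -86.18545532226562), (19.99911880493164, 61.48823547363281), 14.782748222351074) [[468.0, -59.0], [484.0, -118.0], [504.0, -113.0], [488.0, -54.0]] [0.26064263 0.26801549 0.27250865]
side [ 196  237   66   55 1547] ((468.5272521972656, -49.92250061035156), (107.57001495361328, 200.9320831298828), 12.965903282165527) [[394.0, 36.0], [439.0, -160.0], [543.0, -136.0], [498.0, 60.0]]
161 [ 0.477228   -0.09534521  0.26864516]
((477.3267517089844, -90.22357177734375), (13.35083293914795, 70.94329833984375), 12.13813591003418) [[463.0, -57.0], [478.0, -126.0], [491.0, -123.0], [476.0, -54.0]] [0.25871916 0.27059592 0.27269921]
```

```bash
python3 -m creep '{"travel":[[0,0,-40],[0,0,-80],[0,0,-120],[-20,25,-120],[-45,55,-120],[-72,88,-120],[-72,88,-120],[-72,88,-120]],"roll":[0,0,-4,-8,-12.9,-12.9,-12.9,-12.9],"jaw":[0,0,0,0,0,0,0,0]}' 40
python3 - <<'E'
from h import *
print(observe()['ee_pos'],observe()['tcp_rot'].round(4)); c=camera_info("wrist"); p,d=snapshot("wrist"); np.savez("w1.npz",p=p,d=d); 
W=cloud("wrist",d,c); hsv=cv2.cvtColor(p,cv2.COLOR_BGR2HSV)
cv2.imwrite("pics/w1.png",p); print(c['eye'])
m=(d>0)&(W[...,2]>.255)&(W[...,2]<.285)&(abs(W[...,0]-.478)<.05)&(abs(W[...,1]+.088)<.07)&(hsv[...,2]<90)
P=W[m]; print(len(P))
if len(P):
    r=cv2.minAreaRect(P[:,:2].astype(np.float32)*1000); print(r,np.median(P,0))
print(pix("wrist",[[.478,-.088,.271],[.4546,.016,.05]],c))
E
```

```text
time: 0.9
ee_pos: [0.4777, -0.0884, 0.3254]
tcp_rot: [[0.975, 0.222, 0.0], [0.222, -0.975, 0.0], [0.0, -0.0, -1.0]]
contact_force: [0.3, 0.3, -0.1]
opening: 0.0942
[ 0.47769049 -0.0883868   0.32537487] [[ 9.752e-01  2.215e-01  3.000e-04]
 [ 2.215e-01 -9.752e-01  5.000e-04]
 [ 4.000e-04 -4.000e-04 -1.000e+00]]
[ 0.45890357 -0.00845781  0.50480592]
1258
((477.9693603515625, -85.04240417480469), (13.810484886169434, 75.19651794433594), 12.490047454833984) [ 0.47701658 -0.08147137  0.27066842]
[[257.96156368 207.38841153]
 [257.7181018   96.15781323]]
```

View pics/w1.png

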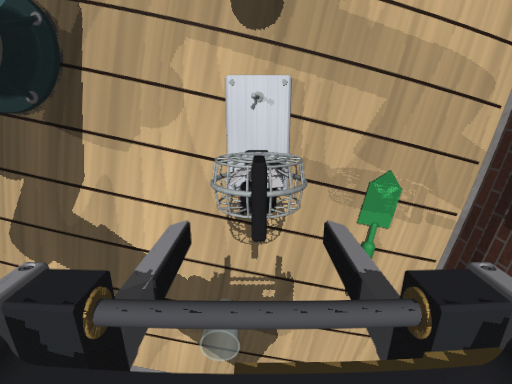

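The wrist view shows the handle from (258,152) to (260,240), along the jaw plane, with the switch at (257,98). Only a small correction of (+1, -3) mm is needed, then I descend and close.

```bash
python3 -m creep '{"travel":[[1,-3,20],[1,-3,40],[1,-3,55],[1,-3,65],[1,-3,72],[1,-3,78],[1,-3,78],[1,-3,78]],"roll":[0,0,0,0,0,0,0,0],"jaw":[0,60,120,150,160,160,160,160]}' 40
python3 -m creep '{"travel":[[0,0,0],[0,0,0],[0,0,0],[0,0,0]],"roll":[0,0,0,0],"jaw":[185,200,200,200]}' 40
python3 -m creep '{"travel":[[0,0,0],[0,0,0],[0,0,0],[0,0,0],[0,0,0]],"roll":[0,0,0,0,0],"jaw":[230,255,255,255,255]}' 40
```

```text
time: 1.75
ee_pos: [0.4786, -0.0849, 0.248]
tcp_rot: [[0.975, 0.223, 0.001], [0.223, -0.975, -0.0], [0.001, 0.0, -1.0]]
contact_force: [0.7, 0.5, 0.6]
opening: 0.0418
time: 2.15
ee_pos: [0.4784, -0.0849, 0.2477]
tcp_rot: [[0.975, 0.223, 0.001], [0.223, -0.975, -0.0], [0.0, 0.0, -1.0]]
contact_force: [-0.9, -0.3, -0.1]
opening: 0.0201
time: 2.65
ee_pos: [0.4787, -0.0848, 0.2476]
tcp_rot: [[0.975, 0.223, 0.001], [0.223, -0.975, 0.0], [0.001, 0.0, -1.0]]
contact_force: [2.1, 1.0, -0.2]
opening: 0.0135
```

```bash
cat > r.sh <<'E'
grep -E 'time|ee_pos|force|opening' | sed -E 's/.*: //' | paste -sd' '
E
python3 -m creep '{"travel":[[0,0,-1],[0,0,-2],[0,0,-3],[0,0,-4],[0,0,-5]],"roll":[0,0,0,0,0],"jaw":[255,255,255,255,255]}' | sh r.sh
python3 -m creep '{"travel":[[0,0,-1],[0,0,-2],[0,0,-3],[0,0,-4],[0,0,-5]],"roll":[0,0,0,0,0],"jaw":[255,255,255,255,255]}' | sh r.sh
python3 -m creep '{"travel":[[0,0,-1]],"roll":[0],"jaw":[255]}' | sh r.sh
python3 -m creep '{"travel":[[0,0,-1]],"roll":[0],"jaw":[255]}' | sh r.sh
python3 -m creep '{"travel":[[0,0,-1]],"roll":[0],"jaw":[255]}' | sh r.sh
python3 -m creep '{"travel":[[0,0,-1]],"roll":[0],"jaw":[255]}' | sh r.sh
python3 -m creep '{"travel":[[0,0,-1]],"roll":[0],"jaw":[255]}' | sh r.sh
python3 -m creep '{"travel":[[0,0,-1]],"roll":[0],"jaw":[255]}' | sh r.sh
python3 -m creep '{"travel":[[0,0,-1]],"roll":[0],"jaw":[255]}' | sh r.sh
python3 -m creep '{"travel":[[0,0,-1]],"roll":[0],"jaw":[255]}' | sh r.sh
python3 -m creep '{"travel":[[0,0,-1]],"roll":[0],"jaw":[255]}' | sh r.sh
python3 -m creep '{"travel":[[0,0,-1]],"roll":[0],"jaw":[255]}' | sh r.sh
```

```text
3.15 [0.4786, -0.0848, 0.251] [5.4, -1.0, -6.1] 0.0137
3.65 [0.4786, -0.0848, 0.256] [5.5, -0.7, -6.9] 0.0138
3.75 [0.4787, -0.0848, 0.257] [4.6, 0.5, -7.4] 0.0141
3.85 [0.4786, -0.0848, 0.258] [4.9, -0.2, -7.6] 0.0136
3.95 [0.4787, -0.0848, 0.259] [5.6, 0.2, -6.8] 0.0136
4.05 [0.4786, -0.0848, 0.26] [5.2, 0.6, -6.8] 0.0137
4.15 [0.4787, -0.0848, 0.2609] [5.3, 0.0, -6.8] 0.0135
4.25 [0.4786, -0.0848, 0.2619] [5.1, 0.1, -6.6] 0.0137
4.35 [0.4786, -0.0848, 0.2626] [5.7, -0.1, -11.2] 0.0136
4.45 [0.4786, -0.0848, 0.2627] [6.5, -0.3, -13.4] 0.0137
4.55 [0.4786, -0.0848, 0.2628] [7.1, -0.7, -16.0] 0.0136
4.65 [0.4785, -0.0848, 0.2629] [8.6, -1.5, -19.2] 0.014
```

```bash

python3 -m creep '{"travel":[[1,0,0]],"roll":[0],"jaw":[255]}' | sh r.sh
python3 -m creep '{"travel":[[1,0,0]],"roll":[0],"jaw":[255]}' | sh r.sh
python3 -m creep '{"travel":[[0,0,0]],"roll":[0],"jaw":[255]}'
```

```text
4.75 [0.4785, -0.0848, 0.2628] [2.7, -0.6, -15.1] 0.0135
4.85 [0.4785, -0.0847, 0.2629] [0.1, -2.5, -18.6] 0.0137
time: 4.95
ee_pos: [0.4786, -0.0848, 0.2638]
tcp_rot: [[0.975, 0.222, -0.008], [0.222, -0.975, 0.001], [-0.008, -0.002, -1.0]]
contact_force: [0.4, -3.0, -17.7]
opening: 0.0138
```

```bash

python3 -m creep '{"travel":[[0,0,0]],"roll":[0],"jaw":[255]}' | sh r.sh
python3 -m creep '{"travel":[[0,0,0]],"roll":[0],"jaw":[255]}' | sh r.sh
python3 -m creep '{"travel":[[0,0,-0.5]],"roll":[0],"jaw":[255]}' | sh r.sh
python3 -m creep '{"travel":[[0,0,-0.5]],"roll":[0],"jaw":[255]}' | sh r.sh
python3 -m creep '{"travel":[[0,0,-0.5]],"roll":[0],"jaw":[255]}' | sh r.sh
```

```text
5.05 [0.4786, -0.0847, 0.2655] [-1.8, -2.6, -15.0] 0.0137
5.15 [0.4787, -0.0848, 0.2669] [-3.4, -3.1, -13.6] 0.0139
5.25 [0.4787, -0.0847, 0.2681] [-4.2, -3.3, -14.1] 0.0134
5.35 [0.4787, -0.0848, 0.2688] [-4.4, -2.9, -8.8] 0.0135
5.45 [0.4787, -0.0848, 0.2708] [-5.4, -3.2, -7.0] 0.0135
```

The first click came at z≈0.269: force rose from 7 to about 18 N, then fell back to 7 N. I'll take out the side load and go on to click 2.

```bash

python3 -m creep '{"travel":[[-1,0,0]],"roll":[0],"jaw":[255]}' | sh r.sh
python3 -m creep '{"travel":[[0,0,-0.5]],"roll":[0],"jaw":[255]}' | sh r.sh
python3 -m creep '{"travel":[[0,0,-0.5]],"roll":[0],"jaw":[255]}' | sh r.sh
python3 -m creep '{"travel":[[0,0,-0.5]],"roll":[0],"jaw":[255]}' | sh r.sh
python3 -m creep '{"travel":[[0,0,-0.5]],"roll":[0],"jaw":[255]}' | sh r.sh
python3 -m creep '{"travel":[[0,0,-0.5]],"roll":[0],"jaw":[255]}' | sh r.sh
python3 -m creep '{"travel":[[0,0,-0.5]],"roll":[0],"jaw":[255]}' | sh r.sh
python3 -m creep '{"travel":[[0,0,-0.5]],"roll":[0],"jaw":[255]}' | sh r.sh
python3 -m creep '{"travel":[[0,0,-0.5]],"roll":[0],"jaw":[255]}' | sh r.sh
python3 -m creep '{"travel":[[0,0,-0.5]],"roll":[0],"jaw":[255]}' | sh r.sh
python3 -m creep '{"travel":[[0,0,-0.5]],"roll":[0],"jaw":[255]}' | sh r.sh
python3 -m creep '{"travel":[[0,0,-0.5]],"roll":[0],"jaw":[255]}' | sh r.sh
python3 -m creep '{"travel":[[0,0,-0.5]],"roll":[0],"jaw":[255]}' | sh r.sh
```

```text
5.55 [0.4788, -0.0848, 0.2715] [-2.8, -2.4, -7.7] 0.0136
5.65 [0.4788, -0.0848, 0.2715] [-4.1, -2.4, -8.0] 0.0133
5.75 [0.4788, -0.0848, 0.2715] [-4.9, -2.4, -7.6] 0.0136
5.85 [0.4787, -0.0848, 0.2715] [-4.2, -2.8, -9.4] 0.0136
5.95 [0.4787, -0.0848, 0.2715] [-4.5, -3.1, -10.0] 0.0137
6.05 [0.4787, -0.0847, 0.2716] [-4.2, -4.0, -11.3] 0.0135
6.15 [0.4787, -0.0848, 0.2716] [-4.3, -3.4, -11.6] 0.0136
6.25 [0.4787, -0.0847, 0.2717] [-3.7, -3.5, -13.0] 0.0136
6.35 [0.4787, -0.0848, 0.2718] [-3.6, -4.3, -15.8] 0.0137
6.45 [0.4787, -0.0847, 0.2718] [-3.9, -4.3, -17.6] 0.0135
6.55 [0.4787, -0.0847, 0.2722] [-2.2, -3.5, -18.2] 0.0133
6.65 [0.4787, -0.0847, 0.2732] [-3.9, -3.4, -19.0] 0.0135
6.75 [0.4787, -0.0847, 0.2743] [-3.8, -4.1, -13.0] 0.0138
```

```bash

python3 -m creep '{"travel":[[0,0,0]],"roll":[0],"jaw":[255]}' | sh r.sh
python3 -m creep '{"travel":[[0,0,0]],"roll":[0],"jaw":[255]}' | sh r.sh
python3 -m creep '{"travel":[[0,0,0]],"roll":[0],"jaw":[255]}' | sh r.sh
python3 -m creep '{"travel":[[0,0,0]],"roll":[0],"jaw":[255]}' | sh r.sh
python3 -m creep '{"travel":[[0,0,0]],"roll":[0],"jaw":[255]}' | sh r.sh
python3 -m creep '{"travel":[[0,0,-0.5]],"roll":[0],"jaw":[255]}' | sh r.sh
python3 -m creep '{"travel":[[0,0,-0.5]],"roll":[0],"jaw":[255]}' | sh r.sh
python3 -m creep '{"travel":[[0,0,-0.5]],"roll":[0],"jaw":[255]}' | sh r.sh
python3 -m creep '{"travel":[[0,0,-0.5]],"roll":[0],"jaw":[255]}' | sh r.sh
python3 -m creep '{"travel":[[0,0,-0.5]],"roll":[0],"jaw":[255]}' | sh r.sh
python3 -m creep '{"travel":[[0,0,-0.5]],"roll":[0],"jaw":[255]}' | sh r.sh
python3 -m creep '{"travel":[[0,0,-0.5]],"roll":[0],"jaw":[255]}' | sh r.sh
```

```text
6.85 [0.4787, -0.0848, 0.275] [-4.8, -4.7, -12.4] 0.0133
6.95 [0.4787, -0.0848, 0.2752] [-5.4, -4.2, -10.9] 0.0135
7.05 [0.4787, -0.0848, 0.2753] [-5.6, -3.8, -11.8] 0.0137
7.15 [0.4787, -0.0848, 0.2754] [-4.3, -3.1, -12.1] 0.014
7.25 [0.4787, -0.0848, 0.2754] [-4.9, -2.9, -11.2] 0.0137
7.35 [0.4787, -0.0847, 0.2758] [-4.9, -3.8, -12.7] 0.0132
7.45 [0.4787, -0.0848, 0.2762] [-5.2, -4.0, -12.5] 0.0137
7.55 [0.4787, -0.0847, 0.2767] [-4.7, -2.7, -12.5] 0.0137
7.65 [0.4787, -0.0847, 0.2771] [-4.4, -3.7, -13.6] 0.014
7.75 [0.4787, -0.0848, 0.2772] [-5.0, -3.5, -14.4] 0.0134
7.85 [0.4787, -0.0848, 0.2773] [-3.6, -4.9, -16.0] 0.0136
7.95 [0.4787, -0.0847, 0.2774] [-3.8, -4.3, -17.2] 0.0134
```

```bash

python3 -m creep '{"travel":[[-1,1,0]],"roll":[0],"jaw":[255]}' | sh r.sh
python3 -m creep '{"travel":[[0,0,0]],"roll":[0],"jaw":[255]}' | sh r.sh
python3 -m creep '{"travel":[[0,0,0]],"roll":[0],"jaw":[255]}' | sh r.sh
python3 -m creep '{"travel":[[0,0,-0.5]],"roll":[0],"jaw":[255]}' | sh r.sh
python3 -m creep '{"travel":[[0,0,-0.5]],"roll":[0],"jaw":[255]}' | sh r.sh
python3 -m creep '{"travel":[[0,0,0]],"roll":[0],"jaw":[255]}' | sh r.sh
python3 -m creep '{"travel":[[0,0,0]],"roll":[0],"jaw":[255]}' | sh r.sh
```

```text
8.05 [0.4787, -0.0848, 0.2774] [-0.3, 1.2, -17.0] 0.0137
8.15 [0.4787, -0.0848, 0.2775] [-2.1, 0.2, -8.2] 0.0136
8.25 [0.4788, -0.0848, 0.28] [-3.8, 3.6, -6.0] 0.0134
8.35 [0.4788, -0.0849, 0.2806] [-3.6, 3.4, -8.9] 0.0137
8.45 [0.4788, -0.0848, 0.2806] [-2.5, 3.8, -10.0] 0.0137
8.55 [0.4788, -0.0849, 0.2806] [-2.9, 4.3, -7.3] 0.0136
8.65 [0.4788, -0.0849, 0.2806] [-3.5, 4.7, -7.6] 0.0133
```

Click 2 at z≈0.2776. On to click 3, expected at about 0.2866.

```bash

python3 -m creep '{"travel":[[-0.5,-0.8,-0.5],[-0.5,-0.8,-1.0],[-0.5,-0.8,-1.5],[-0.5,-0.8,-2]],"roll":[0,0,0,0],"jaw":[255,255,255,255]}' | sh r.sh
python3 -m creep '{"travel":[[0,0,-0.5],[0,0,-1]],"roll":[0,0],"jaw":[255,255]}' | sh r.sh
python3 -m creep '{"travel":[[0,0,-0.5],[0,0,-0.5]],"roll":[0,0],"jaw":[255,255]}' | sh r.sh
python3 -m creep '{"travel":[[0,0,-0.5],[0,0,-0.5]],"roll":[0,0],"jaw":[255,255]}' | sh r.sh
python3 -m creep '{"travel":[[0,0,-0.5],[0,0,-0.5]],"roll":[0,0],"jaw":[255,255]}' | sh r.sh
python3 -m creep '{"travel":[[0,0,-0.5],[0,0,-0.5]],"roll":[0,0],"jaw":[255,255]}' | sh r.sh
python3 -m creep '{"travel":[[0,0,-0.5],[0,0,-0.5]],"roll":[0,0],"jaw":[255,255]}' | sh r.sh
python3 -m creep '{"travel":[[0,0,-0.5],[0,0,-0.5]],"roll":[0,0],"jaw":[255,255]}' | sh r.sh
```

```text
9.05 [0.4787, -0.0849, 0.2808] [3.0, 3.7, -15.0] 0.0137
9.25 [0.4787, -0.0849, 0.2808] [4.3, 3.9, -19.0] 0.0134
9.45 [0.4786, -0.0849, 0.2815] [3.9, 4.2, -17.1] 0.0136
9.65 [0.4786, -0.0848, 0.2815] [5.2, 3.4, -18.8] 0.0134
9.85 [0.4787, -0.0848, 0.2828] [2.9, 3.1, -16.6] 0.0134
10.05 [0.4786, -0.0848, 0.2828] [4.4, 3.1, -17.0] 0.0133
10.25 [0.4787, -0.0848, 0.2847] [2.7, 4.4, -14.1] 0.0135
10.45 [0.4787, -0.0848, 0.2857] [2.9, 4.5, -11.2] 0.0136
```

```bash

python3 -m creep '{"travel":[[0.5,0,0]],"roll":[0],"jaw":[255]}' | sh r.sh
python3 -m creep '{"travel":[[0,0,-0.5]],"roll":[0],"jaw":[255]}' | sh r.sh
python3 -m creep '{"travel":[[0,0,-0.5]],"roll":[0],"jaw":[255]}' | sh r.sh
python3 -m creep '{"travel":[[0,0,-0.5]],"roll":[0],"jaw":[255]}' | sh r.sh
python3 -m creep '{"travel":[[0,0,0]],"roll":[0],"jaw":[255]}' | sh r.sh
python3 -m creep '{"travel":[[0,0,0]],"roll":[0],"jaw":[255]}' | sh r.sh
```

```text
10.55 [0.4787, -0.0849, 0.2858] [1.1, 2.8, -11.2] 0.0134
10.65 [0.4787, -0.0849, 0.286] [3.0, 4.0, -12.5] 0.0137
10.75 [0.4787, -0.0849, 0.2862] [3.3, 4.3, -14.1] 0.0136
10.85 [0.4787, -0.0849, 0.2863] [3.3, 5.0, -15.5] 0.0137
10.95 [0.4787, -0.0848, 0.2863] [2.9, 4.2, -14.0] 0.0134
11.05 [0.4787, -0.0848, 0.2863] [2.6, 3.8, -14.8] 0.0136
```

```bash

python3 -m creep '{"travel":[[0.3,-0.6,-0.3]],"roll":[0],"jaw":[255]}' | sh r.sh
python3 -m creep '{"travel":[[0,0,-0.3]],"roll":[0],"jaw":[255]}' | sh r.sh
python3 -m creep '{"travel":[[0,0,-0.3]],"roll":[0],"jaw":[255]}' | sh r.sh
python3 -m creep '{"travel":[[0,0,0]],"roll":[0],"jaw":[255]}' | sh r.sh
python3 -m creep '{"travel":[[0,0,0]],"roll":[0],"jaw":[255]}' | sh r.sh
```

```text
11.15 [0.4786, -0.0848, 0.2864] [3.5, 1.5, -16.4] 0.0135
11.25 [0.4786, -0.0848, 0.2864] [3.6, 1.5, -19.0] 0.0136
11.35 [0.4787, -0.0848, 0.2888] [1.7, 2.4, -5.8] 0.0139
11.45 [0.4787, -0.0849, 0.2896] [1.8, 1.6, -8.1] 0.0134
11.55 [0.4787, -0.0849, 0.2896] [1.2, 1.3, -6.8] 0.0136
```

Click 3 at z≈0.2865. Click 4 should engage at 0.2897 and drop at about 0.2955.

```bash

python3 -m creep '{"travel":[[0,0,-0.5],[0,0,-1.0],[0,0,-1.5],[0,0,-2],[0,0,-2.5],[0,0,-3]],"roll":[0,0,0,0,0,0],"jaw":[255,255,255,255,255,255]}' | sh r.sh
python3 -m creep '{"travel":[[0,0,-0.5],[0,0,-0.5]],"roll":[0,0],"jaw":[255,255]}' | sh r.sh
python3 -m creep '{"travel":[[0,0,-0.5],[0,0,-0.5]],"roll":[0,0],"jaw":[255,255]}' | sh r.sh
python3 -m creep '{"travel":[[0,0,-0.5],[0,0,-0.5]],"roll":[0,0],"jaw":[255,255]}' | sh r.sh
python3 -m creep '{"travel":[[0,0,-0.5],[0,0,-0.5]],"roll":[0,0],"jaw":[255,255]}' | sh r.sh
python3 -m creep '{"travel":[[0,0,-0.5],[0,0,-0.5]],"roll":[0,0],"jaw":[255,255]}' | sh r.sh
python3 -m creep '{"travel":[[0,0,-0.5],[0,0,-0.5]],"roll":[0,0],"jaw":[255,255]}' | sh r.sh
```

```text
12.15 [0.4786, -0.0848, 0.2898] [4.0, -1.0, -14.2] 0.0136
12.35 [0.4786, -0.0848, 0.2899] [4.4, -2.4, -15.4] 0.0138
12.55 [0.4786, -0.0848, 0.2899] [5.2, -1.8, -17.7] 0.0138
12.75 [0.4786, -0.0848, 0.2906] [5.6, -2.5, -17.9] 0.0132
12.95 [0.4786, -0.0848, 0.2906] [6.2, -2.1, -18.4] 0.0135
13.15 [0.4786, -0.0848, 0.2927] [3.4, -1.7, -12.6] 0.0138
13.35 [0.4787, -0.0848, 0.2943] [4.4, -2.4, -10.9] 0.0137
```

```bash

python3 -m creep '{"travel":[[0.6,0.3,0]],"roll":[0],"jaw":[255]}' | sh r.sh
python3 -m creep '{"travel":[[0,0,-0.4]],"roll":[0],"jaw":[255]}' | sh r.sh
python3 -m creep '{"travel":[[0,0,-0.4]],"roll":[0],"jaw":[255]}' | sh r.sh
python3 -m creep '{"travel":[[0,0,-0.4]],"roll":[0],"jaw":[255]}' | sh r.sh
python3 -m creep '{"travel":[[0,0,0]],"roll":[0],"jaw":[255]}' | sh r.sh
```

```text
13.45 [0.4787, -0.0848, 0.2944] [1.1, -3.0, -11.0] 0.0134
13.55 [0.4787, -0.0848, 0.2945] [1.6, -2.8, -11.8] 0.0135
13.65 [0.4787, -0.0848, 0.2948] [0.6, -3.6, -12.3] 0.0137
13.75 [0.4787, -0.0848, 0.2951] [2.0, -4.2, -11.9] 0.0136
13.85 [0.4787, -0.0848, 0.2951] [0.7, -3.1, -10.5] 0.0137
```

```bash

python3 -m creep '{"travel":[[0,0,-0.4]],"roll":[0],"jaw":[255]}' | sh r.sh
python3 -m creep '{"travel":[[0,0.5,-0.4]],"roll":[0],"jaw":[255]}' | sh r.sh
python3 -m creep '{"travel":[[0,0,-0.4]],"roll":[0],"jaw":[255]}' | sh r.sh
python3 -m creep '{"travel":[[0,0,-0.4]],"roll":[0],"jaw":[255]}' | sh r.sh
python3 -m creep '{"travel":[[0,0,0]],"roll":[0],"jaw":[255]}' | sh r.sh
```

```text
13.95 [0.4787, -0.0848, 0.2952] [-0.1, -3.8, -13.5] 0.0135
14.05 [0.4787, -0.0848, 0.2952] [-0.8, -1.1, -14.7] 0.0135
14.15 [0.4787, -0.0847, 0.2953] [-0.3, -2.2, -16.6] 0.0136
14.25 [0.4787, -0.0848, 0.2957] [-2.9, -1.9, -6.4] 0.0136
14.35 [0.4787, -0.0848, 0.2979] [-4.2, -1.2, -6.7] 0.0136
```

Click 4 at z≈0.2954. Now I'll ease it down until the pawl takes the weight.

```bash

python3 -m creep '{"travel":[[-0.6,0,0.4]],"roll":[0],"jaw":[255]}' | sh r.sh
python3 -m creep '{"travel":[[0,0,0.4]],"roll":[0],"jaw":[255]}' | sh r.sh
python3 -m creep '{"travel":[[0,0,0.4]],"roll":[0],"jaw":[255]}' | sh r.sh
python3 -m creep '{"travel":[[0,0,0.4]],"roll":[0],"jaw":[255]}' | sh r.sh
python3 -m creep '{"travel":[[0,0,0.4]],"roll":[0],"jaw":[255]}' | sh r.sh
python3 -m creep '{"travel":[[0,0,0]],"roll":[0],"jaw":[255]}' | sh r.sh
```

```text
14.45 [0.4788, -0.0848, 0.2983] [-2.6, -0.7, -6.2] 0.0135
14.55 [0.4788, -0.0848, 0.2979] [-2.4, 0.1, -5.6] 0.0135
14.65 [0.4788, -0.0848, 0.2969] [-3.0, -0.3, -0.7] 0.0135
14.75 [0.4788, -0.0848, 0.2969] [-3.3, 1.2, 0.4] 0.0136
14.85 [0.4788, -0.0848, 0.2968] [-4.6, 1.6, 4.1] 0.0136
14.95 [0.4788, -0.0848, 0.2968] [-5.0, 2.9, 4.6] 0.0131
```

```bash

python3 -m creep '{"travel":[[-0.7,-0.7,-0.9],[-0.7,-0.7,-0.9]],"roll":[0,0],"jaw":[255,255]}' | sh r.sh
python3 -m creep '{"travel":[[0,0,0]],"roll":[0],"jaw":[255]}' | sh r.sh
```

```text
15.15 [0.4788, -0.0848, 0.2968] [-1.0, 0.5, 3.0] 0.0139
15.25 [0.4788, -0.0848, 0.2968] [-0.9, 0.1, 4.6] 0.0136
```

```bash

python3 -m creep '{"travel":[[0,0,-1.2],[0,0,-1.2]],"roll":[0,0],"jaw":[255,255]}' | sh r.sh
python3 -m creep '{"travel":[[0,0,-0.4],[0,0,-0.4]],"roll":[0,0],"jaw":[255,255]}' | sh r.sh
```

```text
15.45 [0.4787, -0.0848, 0.2969] [1.9, 0.5, 1.6] 0.0141
15.65 [0.4787, -0.0848, 0.2969] [3.7, -1.0, -0.3] 0.0136
```

Vertical load is now about 0 and the column is resting on the pawl, so I'll release.

```bash

python3 -m creep '{"travel":[[0,0,0],[0,0,0],[0,0,0],[0,0,0],[0,0,0]],"roll":[0,0,0,0,0],"jaw":[215,200,180,160,150]}' | sh r.sh
python3 -m creep '{"travel":[[0,0,-10],[0,0,-25],[0,0,-45],[0,0,-70],[0,0,-70]],"roll":[0,0,0,0,0],"jaw":[150,150,150,150,150]}' | sh r.sh
python3 - <<'E'
from h import *
c=camera_info("wrist"); p,d=snapshot("wrist"); W=cloud("wrist",d,c); hsv=cv2.cvtColor(p,cv2.COLOR_BGR2HSV)
m=(d>0)&(W[...,2]>.285)&(W[...,2]<.34)&(abs(W[...,0]-.478)<.03)&(abs(W[...,1]+.088)<.05)&(hsv[...,2]<90)
P=W[m]; print(len(P),np.percentile(P[:,2],[5,50,95]),cv2.minAreaRect(P[:,:2].astype(np.float32)*1000))
# switch area
m=(d>0)&(W[...,2]>.029)&(W[...,2]<.06)&(np.hypot(W[...,0]-.4546,W[...,1]-.017)<.03)
P=W[m]; print(len(P))
for a,b in ((.03,.037),(.037,.044),(.044,.06)):
    s=P[(P[:,2]>a)&(P[:,2]<b)]
    if len(s): print(a,len(s),np.median(s,0).round(4))
x,y=pix("wrist",[[.4546,.017,.03]],c)[0].astype(int); print(x,y)
m2=(d>0)&(W[...,2]>.016)&(W[...,2]<.030)&(abs(W[...,0]-.47)<.1)&(abs(W[...,1])<.08)&(hsv[...,1]<60)
P=W[m2]; print(cv2.minAreaRect(P[:,:2].astype(np.float32)*1000))
cv2.imwrite("pics/w2.png",cv2.resize(p[max(0,y-70):y+70,max(0,x-80):x+80],None,fx=4,fy=4,interpolation=cv2.INTER_CUBIC))
E
```

```text
16.15 [0.4776, -0.0846, 0.2972] [0.6, -0.6, -0.7] 0.0378
16.65 [0.4787, -0.0849, 0.3717] [0.3, -0.4, 1.2] 0.0385
1305 [0.30671238 0.31995868 0.3212077 ] ((477.44781494140625, -85.6206283569336), (27.498804092407227, 75.80640411376953), 24.300016403198242)
28
0.03 4 [0.4546 0.0154 0.0329]
0.037 4 [0.4523 0.0161 0.0416]
0.044 19 [0.4472 0.0147 0.0511]
255 98
((461.894287109375, -16.00499725341797), (109.5802230834961, 137.88775634765625), 12.614150047302246)
```

View pics/w2.png

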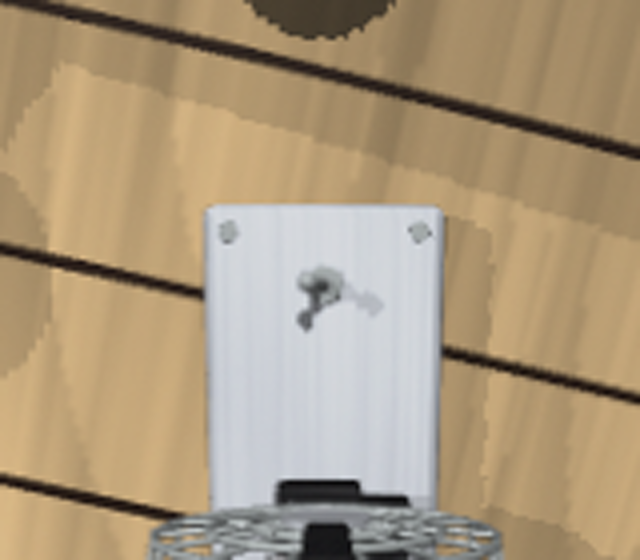

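The crop shows the bat leaning left, towards the fan's +y (tip at (305,275), pivot at about (325,290)). Handle depth is 49.3 mm above its start, so the column stayed put on release. Next I go to the bat's off side with the jaws shut.

```bash

python3 -m creep '{"travel":[[-8,-25,0],[-18,-55,0],[-30,-85,0],[-39,-103,0],[-39,-103,30],[-39,-103,70],[-39,-103,110],[-39,-103,150],[-39,-103,190],[-39,-103,230],[-39,-103,265],[-39,-103,290],[-39,-103,300],[-39,-103,300]],"roll":[0,0,0,0,0,0,0,0,0,0,0,0,0,0],"jaw":[150,150,255,255,255,255,255,255,255,255,255,255,255,255]}' | sh r.sh
python3 -m creep '{"travel":[[0,0,8],[0,0,16],[0,0,24],[0,0,31],[0,0,31],[0,0,31]],"roll":[0,0,0,0,0,0],"jaw":[255,255,255,255,255,255]}' | sh r.sh
python3 - <<'E'
from h import *
p,d=snapshot("side"); cv2.imwrite("pics/s2.png",cv2.resize(p[150:310,150:310],None,fx=3.7,fy=3.7,interpolation=cv2.INTER_CUBIC))
E
```

```text
18.1 [0.415, 0.0072, 0.0651] [-0.2, -0.2, 0.9] 0.0001
18.7 [0.4168, 0.007, 0.0361] [0.3, -0.0, 0.3] -0.0
```

View pics/s2.png

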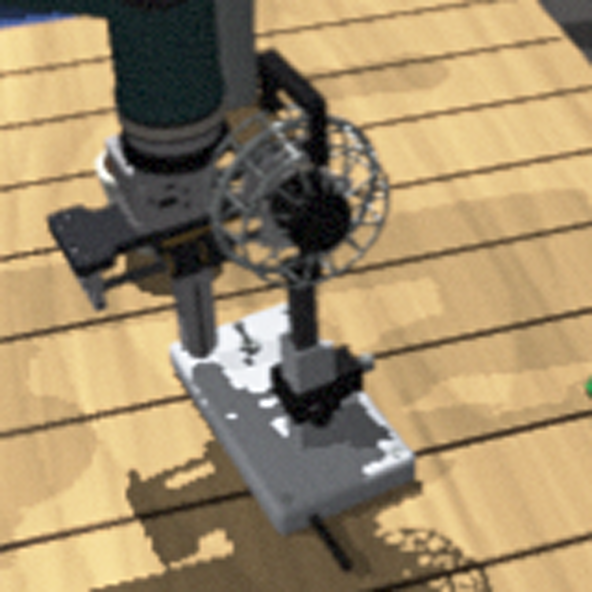

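The fingertip at (200,350) stands to the left of the bat at (245,335), with no contact. I'll push along tool +x.

```bash

python3 -m creep '{"travel":[[3,0,-2],[6,0,-3],[9,0,-3],[12,0,-3]],"roll":[0,0,0,0],"jaw":[255,255,255,255]}' | sh r.sh
python3 -m creep '{"travel":[[2,0,0],[4,0,0]],"roll":[0,0],"jaw":[255,255]}' | sh r.sh
python3 -m creep '{"travel":[[2,0,0],[4,0,0]],"roll":[0,0],"jaw":[255,255]}' | sh r.sh
python3 -m creep '{"travel":[[2,0,0],[4,0,0]],"roll":[0,0],"jaw":[255,255]}' | sh r.sh
python3 -m creep '{"travel":[[1,0,0],[2,0,0]],"roll":[0,0],"jaw":[255,255]}' | sh r.sh
```

```text
19.15 [0.4291, 0.0098, 0.0394] [-0.1, -0.5, -0.3] 0.0007
19.35 [0.4326, 0.0107, 0.0391] [-0.9, -0.5, -0.1] 0.0005
19.55 [0.4356, 0.0114, 0.0392] [-3.4, -1.0, 2.9] 0.0004
19.75 [0.4403, 0.0124, 0.0392] [-2.1, -0.7, 2.6] 0.0008
19.95 [0.4424, 0.0129, 0.0392] [-1.9, 0.7, 2.7] 0.0005
```

```bash

python3 -m creep '{"travel":[[1,0,0],[2,0,0]],"roll":[0,0],"jaw":[255,255]}' | sh r.sh
python3 -m creep '{"travel":[[1,0,0],[2,0,0]],"roll":[0,0],"jaw":[255,255]}' | sh r.sh
python3 -m creep '{"travel":[[1,0,0],[2,0,0]],"roll":[0,0],"jaw":[255,255]}' | sh r.sh
python3 -m creep '{"travel":[[1,0,0],[2,0,0]],"roll":[0,0],"jaw":[255,255]}' | sh r.sh
```

```text
20.15 [0.4443, 0.0133, 0.0392] [-0.8, -0.6, 1.7] 0.0001
20.35 [0.4462, 0.0137, 0.0392] [-1.6, -0.7, 1.5] 0.0003
20.55 [0.448, 0.0142, 0.039] [-1.9, -1.4, 0.7] 0.0006
20.75 [0.4494, 0.0146, 0.0388] [-4.6, -1.4, 0.7] 0.0006
```

```bash

python3 -m creep '{"travel":[[1,0,0],[1,0,0]],"roll":[0,0],"jaw":[255,255]}' | sh r.sh
python3 -m creep '{"travel":[[1,0,0],[1,0,0]],"roll":[0,0],"jaw":[255,255]}' | sh r.sh
python3 -m creep '{"travel":[[1,0,0],[1,0,0]],"roll":[0,0],"jaw":[255,255]}' | sh r.sh
```

```text
20.95 [0.4496, 0.0146, 0.0387] [-4.8, -2.0, 2.5] 0.0007
21.15 [0.4498, 0.0146, 0.0387] [-8.3, -1.5, 2.3] 0.0006
21.35 [0.4499, 0.0147, 0.0386] [-9.0, -2.0, 4.5] 0.0007
```

The end stop is felt: 9 N with the position stalled. I'll retreat, rise and check.

```bash

python3 -m creep '{"travel":[[-5,0,0],[-12,0,0],[-25,0,0],[-32,0,0],[-32,0,-30],[-32,0,-70],[-32,0,-110],[-32,0,-150],[-32,0,-190],[-32,0,-230],[-32,0,-270],[-32,0,-310],[-32,0,-330],[-32,0,-330]],"roll":[0,0,0,0,0,0,0,0,0,0,0,0,0,0],"jaw":[255,255,255,255,255,255,255,255,255,255,255,255,255,255]}' | sh r.sh
python3 - <<'E'
from h import *
p2,d2=snapshot("side"); W=cloud("side",d2); hsv=cv2.cvtColor(p2,cv2.COLOR_BGR2HSV)
m=(d2>0)&(W[...,2]>.30)&(W[...,2]<.335)&(abs(W[...,0]-.478)<.03)&(abs(W[...,1]+.088)<.05)&(hsv[...,2]<70)
print("handle top side",m.sum(),np.percentile(W[m][:,2],[50,95]))
for n,a,b in (("scene",)*3 if 0 else ()): pass
ps,ds=snapshot("scene")
f=np.load("scene0.npz")['p']; g=np.load("side0.npz")['p']
for nm,o,q in (("scene",f,ps),("side",g,p2)):
    print(nm)
    for lab,lo,hi in (("green",(40,120,60),(80,255,255)),):
        for im in (o,q):
            mm=cv2.inRange(cv2.cvtColor(im,cv2.COLOR_BGR2HSV),lo,hi); M=cv2.moments(mm,True); print(lab,M['m00'],M['m10']/M['m00'],M['m01']/M['m00'])
x,y=pix("scene",[[.4546,.016,.03]])[0].astype(int)
a=cv2.resize(ps[y-60:y+60,x-60:x+60],(400,400),interpolation=cv2.INTER_CUBIC)
x,y=pix("side",[[.4546,.016,.03]])[0].astype(int)
b=cv2.resize(p2[y-60:y+60,x-60:x+60],(400,400),interpolation=cv2.INTER_CUBIC)
cv2.imwrite("pics/end.png",cv2.hconcat([a,b])); cv2.imwrite("pics/endscene.png",ps)
c=camera_info("wrist"); p,d=snapshot("wrist"); W=cloud("wrist",d,c)
m=(d>0)&(W[...,2]>.044)&(W[...,2]<.06)&(np.hypot(W[...,0]-.4546,W[...,1]-.016)<.03); print("bat tip",m.sum(),np.median(W[m],0) if m.any() else None)
E
```

```text
22.75 [0.4224, 0.008, 0.373] [0.9, -0.3, -0.7] 0.0007
handle top side 167 [0.31914044 0.32155025]
scene
green 682.0 187.20381231671556 236.74633431085044
green 682.0 187.6524926686217 232.37536656891496
side
green 1041.0 336.1902017291066 275.6176753121998
green 1042.0 336.0873320537428 275.56142034548947
bat tip 18 [0.46250884 0.0193892  0.04949321]
```

View pics/end.png

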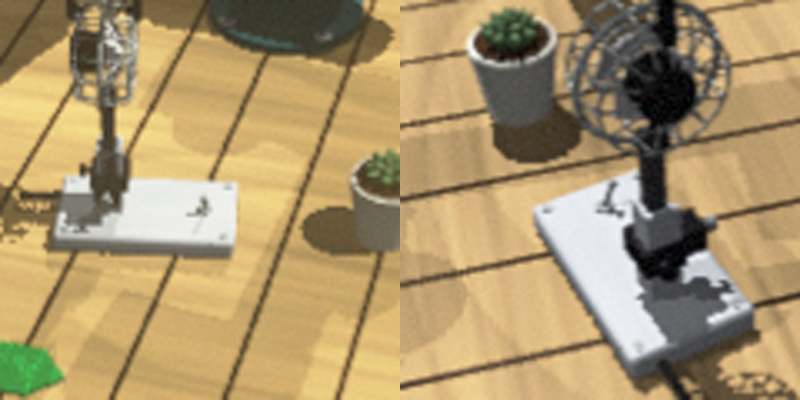

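View pics/endscene.png

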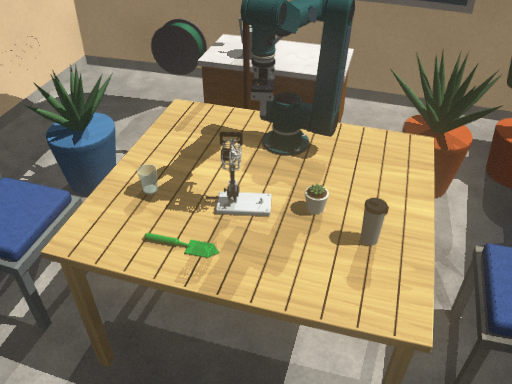

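The end views show the bat leaning the other way. The pot (316,198), tumbler (373,222), jar (149,180) and trowel (185,243) are where they were, and the head hangs raised. Handing in.

```bash
python3 -c "
from rig import *
print(finish_job())"
```

```text
the job is handed in; nothing more can be done
None
```

I lifted the fan head four clicks by the handle, set it down on the pawl, let go, and then flipped the toggle to on. The job was handed in at about 23 s of robot time.

- **Clicks:** I felt the force drop four times, at tool heights of about 0.269, 0.2776, 0.2865 and 0.2955 m, so 9 mm apart. The force climbed about 11–12 N above the weight before each drop. That is more than the 4–8 N given, which I put down to side-load friction from the grip.
- **Setting down:** The column came to rest on the pawl at 0.2969 m. I briefly pressed about 4.6 N down on it while feeling for the rest, then brought the vertical load back to about 0 before opening the fingers.
- **Holding:** After release, depth put the handle top 49.3 mm above its starting height, matching the 49.2 mm lift. It was still at that height (0.319–0.320 m) after the switch was moved.
- **Toggle:** I pushed the bat to its end stop (about 9 N). Its tip moved from x 0.447 to 0.4625, about 15 mm to the fan's -y side, and the final pictures agree.
- **Other objects:** The pot, tumbler, jar and trowel look unmoved in the final pictures. One check disagreed: the green mask in the scene view shifted about 4 pixels. I put that down to other green things, such as the arm, falling in the mask, because in the side view the trowel's position was the same to within 0.1 pixel.

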